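Complete the change-over kit for the beading machine

ROBOT

A 6-joint arm with a two-finger parallel gripper is mounted at the origin on the work surface. World frame = base frame: x ahead of the robot, y to its left, z up, the work surface at z = 0. Lengths are in m, angles in rad, forces in N, time in s.
With the tool pointing down it reaches from about 0.3 to 0.825 m from the base axis. Payload 5.4 kg.
Tool frame: the origin (TCP) lies at the very end of the fingers, on their centre line; the grasp point (between the pads) lies 19 mm behind it; z points along the fingers, y is the line along which they close (so a half turn about z gives the same grasp; the last joint's range is limited). The gripper opens to 92 mm and grips with 3 to 60 N. Pads are 20 mm wide; open, the fingers measure 128 mm over their backs; the gripper's body (75 mm by 189 mm) begins 69 mm behind the grasp point.
Start: joints at [-1.442, 0.158, 1.597, -0, 1.386, -0.21], TCP at [0.191, -0.542, 0.194] pointing down, gripper open.
Joint ranges: [-2.91, 2.91], [-0.94, 2.29], [0.18, 2.7], [-1.29, 4.43], [0.17, 2.64], [-3, 3]. Speed limits (rad/s): [2.57, 2.57, 3.14, 3.14, 3.14, 3.14].

INTERFACE

Orientations are given as a rotation vector (axis times angle).
In Python, from workcell import bot gives the robot as it stands. Calls block until the motion is done:
- bot.goto(position, orientation): joint-space move of the TCP to a pose.
- bot.line_to(position, rot=None, max_speed=0.15): straight line of the TCP; rot=None keeps the orientation; max_speed is the mean speed in m/s.
- bot.set_joints(angles): joint-space move.
- bot.set_gripper(opening, newtons=None): opening from 0.0 (shut) to 1.0 (fully open); newtons is the grip in N (None keeps the last); returns when the fingers have stopped.
- bot.hold(seconds).
- bot.inverse_kinematics(position, orientation): joint angles nearest the present ones, or None.
- bot.read_camera(name): name is "scene" or "top"; returns a dict with "pixels" (420x560x3 uint8, blue, green, red), "fx", "fy", "cx", "cy" (pixels), "k1" (the pictures are not rectified: a ray, as slopes to the right and down, at radius r is drawn at 1 + k1 r^2 times it, then the intrinsics apply), "R" (3x3) and "t" (3): a world point X has camera coordinates R X + t. Camera axes: x right, y down, z forward; pixel columns grow to the right and rows downward; lengths in m; the calibration is good to about 2 mm. A picture is of the moment at which its call begins. There is no depth.
A pose or a line that the arm cannot do raises bot.MotionError and nothing moves.
- bot.job_done(): hands the job in; it is judged then, once.
Readings, each from a call of its own:
- bot.current_clock(): time.
- bot.current_joints(): joint angles.
- bot.current_joint_vel(): joint speeds.
- bot.current_effort(): joint torques, N m.
- bot.current_ee_pos(): TCP position.
- bot.current_tool_rot(): TCP orientation.
- bot.current_contact_force(): force on the tool from outside, world axes, zero at the start.
- bot.current_ft_torque(): the same for the moment, N m.
- bot.current_opening(): opening from 0.0 (shut) to 1.0 (fully open).
- bot.current_grip_force(): force on a finger pad.
Only numpy, scipy, OpenCV 4.12 (cv2) and the standard library are available. Lean on these libraries where they do the work, as an engineer would, in place of code of your own. Each camera call takes 0.05 s, during which the arm holds its last target. There are 200 camera calls.

TASK

Complete the beading machine's kit tray so that it holds one part of each type: slip the grooved roll over the upright post down to the floor, lay the long shaft lengthwise in the middle of the channel, and stand the bracket upright on its foot in the middle of the plain rectangular pocket. The tray already holds its cover, so leave that cover and its duplicate on the bench alone, and also leave the thin spacer ring and the short stub shaft where they lie.

Things in the scene. Friction and masses are not known exactly. Their poses are not given: they have to be found in the camera images.
- roll: Grooved forming roll to be put in the kit: steel, 50 mm outer diameter, 30 mm tall, standing with its bore upright; bore 26 mm right through; a groove 8 mm wide and 4 mm deep runs round the middle of its height. Origin: centre of its underside; z along the bore, up. About 0.25 kg.
- shaft: Long shaft to be put in the kit: steel, lying on the bench, 94 mm long along its x axis. In the middle a square boss 24 x 24 mm and 40 mm long (along x) on which it rests; a round journal of 18 mm diameter stands out 27 mm from each end of the boss. Origin: centre of the boss's underside; z up. About 0.25 kg.
- bracket: Bearing bracket to be put in the kit: dark cast iron, standing on its foot. Foot 70 (x) x 36 (y) x 8 mm high; from its middle rises an upright 16 mm thick (x) and 36 mm wide (y) with a rounded top 44 mm above the bench and a brass bush. Origin: centre of the foot's underside; z up. About 0.25 kg.
- kit_cover: The cover already lying in the kit tray, in the insert with the round pocket (that insert is not listed: it is the fourth place of the row). Bare metal disc 56 mm in diameter, 16 mm high, with a boss 22 mm in diameter up to 26 mm. Origin: centre of its underside, 8 mm above the bench. To be left alone.
- spare_cover: Duplicate cover lying on the bench, of the same shape and size as the one in the tray (56 mm in diameter, 26 mm high over the boss). Origin: centre of its underside. Not needed: to be left where it is.
- spacer: Thin plain spacer ring on the bench, a look-alike of the roll: the same outer diameter of 50 mm but only 12 mm tall, a wider bore of 36 mm and no groove. Origin: centre of its underside. Does not belong in the kit.
- stub: Short stub shaft on the bench, a look-alike of the long shaft: the same 24 x 24 x 40 mm boss and 18 mm journals, but only 60 mm long in all. Origin: centre of the boss's underside; x along its length. Does not belong in the kit.
- post_cell: Kit place with an upright post, 10 mm thick, top 29 mm above the origin, mid-floor, no walls. One of four fixed inserts, 116 (x) x 80 (y) mm, in a row 86 mm apart in a shallow tray (rim 10 mm); they swap places between starts. Origin: centre of its underside, 5 mm over the bench; its floor is 3 mm above the origin; x along its length, z up.
- channel_cell: Kit place with a long straight channel: two rails along x leave 48 mm between them (y), end stops leave 110 mm (x); walls 11 mm above the origin. One of four fixed inserts, 116 (x) x 80 (y) mm, in a row 86 mm apart in a shallow tray (rim 10 mm); they swap places between starts. Origin: centre of its underside, 5 mm over the bench; its floor is 3 mm above the origin; x along its length, z up.
- pocket_cell: Kit place with a plain rectangular pocket, 110 (x) x 74 (y) mm inside; walls rise to 11 mm above the origin. One of four fixed inserts, 116 (x) x 80 (y) mm, in a row 86 mm apart in a shallow tray (rim 10 mm); they swap places between starts. Origin: centre of its underside, 5 mm over the bench; its floor is 3 mm above the origin; x along its length, z up.
Mind the look-alikes: they are no part of the job. What is shaped like the bracket but blue or brown is not meant.

How it is judged:
By the outcome, as a careful person would: the job done as asked, in the order asked, and still so for the second after the job is handed in, with the robot touching nothing.
It also fails if it takes over 80 s, if anything falls off the work surface, if the arm or the gripper's body presses on something with over 40 N, if the wrist force passes 120 N, or if a joint passes its speed limit or range.

## Working session

There is one attempt and no reset: what is moved stays moved. The work goes in short steps, each a Python script; the robot and the scene stay as the last script left them, time stands still between calls to the robot, and variables do not carry over. Pictures are saved under pics/ and viewed, at most 14 in all, crops included, and the job is handed in when it is done.

```bash
mkdir -p pics; ls; python3 - <<'E'
from workcell import bot
import cv2
for n in("scene","top"):
    c=bot.read_camera(n); cv2.imwrite(f"pics/{n}0.png",c["pixels"])
    print(n,[c[k] for k in("fx","fy","cx","cy","k1")],c["R"],c["t"])
print(bot.current_clock(),bot.current_tool_rot(),bot.current_ee_pos())
E
```

```text
pics
scene [491.38246705463206, 491.38246705463206, 287.08156399399314, 211.5173766037111, -0.1790677332029408] [[ 0.72515842  0.6884925   0.01110578]
 [ 0.50616515 -0.52204775 -0.68648597]
 [-0.4668427   0.50343244 -0.72705823]] [-0.32621556 -0.17577507  1.27770079]
top [391.9726313747775, 391.9726313747775, 279.7388869156805, 207.98694901110082, 0.03161550939151708] [[ 0.0136883  -0.99989969 -0.00363819]
 [-0.99434961 -0.01322908 -0.10532734]
 [ 0.10526865  0.00505939 -0.99443095]] [0.00929079 0.44424488 0.81399275]
0.1 [-3.09495663e+00 -5.29373454e-01 -1.14629790e-04] [ 0.19100601 -0.54171663  0.19272403]
```

View pics/scene0.png

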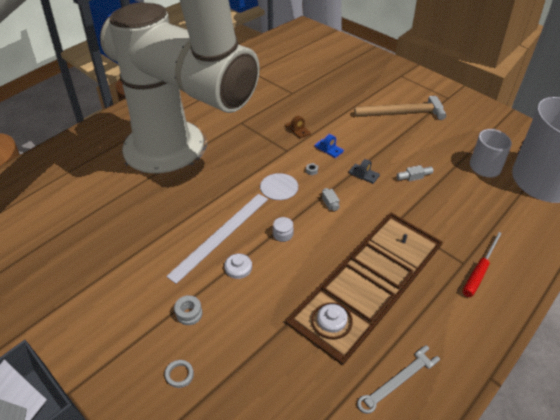

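View pics/top0.png

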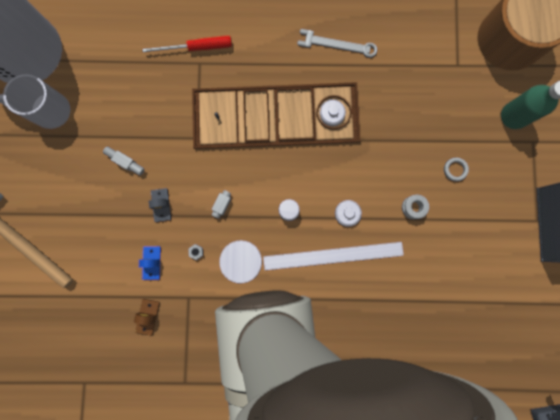

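The top view shows the tray at cols 195–358, rows 88–148: post (218,118), channel (257,117), pocket (295,115), cover (333,112). Also in it are the long shaft (123,160), dark bracket (160,205), stub (222,205), roll (416,207) and spacer (457,169). I'll zoom in on both views.

```bash
python3 - <<'E'
import cv2
def crop(n,x0,y0,x1,y1,s,o):
    i=cv2.imread(f"pics/{n}0.png")[y0:y1,x0:x1]; i=cv2.resize(i,None,fx=s,fy=s,interpolation=cv2.INTER_CUBIC)
    for k in range(x0-x0%20+20,x1,20): cv2.line(i,((k-x0)*s,0),((k-x0)*s,6 if k%100 else 16),(0,255,255),1)
    for k in range(y0-y0%20+20,y1,20): cv2.line(i,(0,(k-y0)*s),(6 if k%100 else 16,(k-y0)*s),(0,255,255),1)
    return i
import numpy as np
cv2.imwrite("pics/topA.png",crop("top",95,80,295,225,4,0))
a=crop("top",190,80,365,155,4,0);b=crop("top",380,150,480,225,4,0)
o=np.zeros((600,700,3),np.uint8);o[:300]=a;o[300:,:400]=b;cv2.imwrite("pics/topB.png",o)
cv2.imwrite("pics/scA.png",crop("scene",280,145,450,295,4,0))
a=crop("scene",280,205,450,365,4,0)[:,:]
b=crop("scene",150,280,230,400,4,0)
o=np.zeros((600,800,3),np.uint8);o[:600,:480]=crop("scene",285,220,445,360,3,0).shape and cv2.copyMakeBorder(crop("scene",285,210,445,360,3,0),0,150,0,0,0);o[:480,480:]=b;cv2.imwrite("pics/scB.png",o)
E
```

```text
(no output)
```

View pics/topA.png

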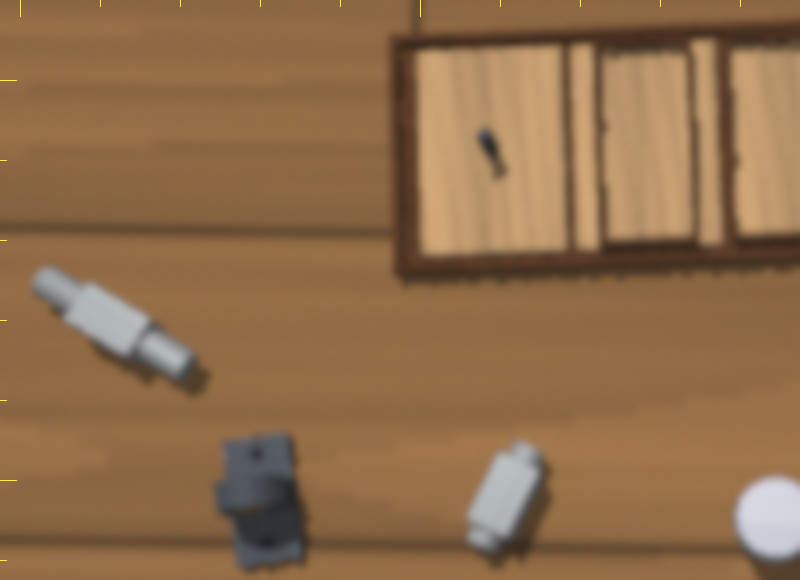

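View pics/topB.png

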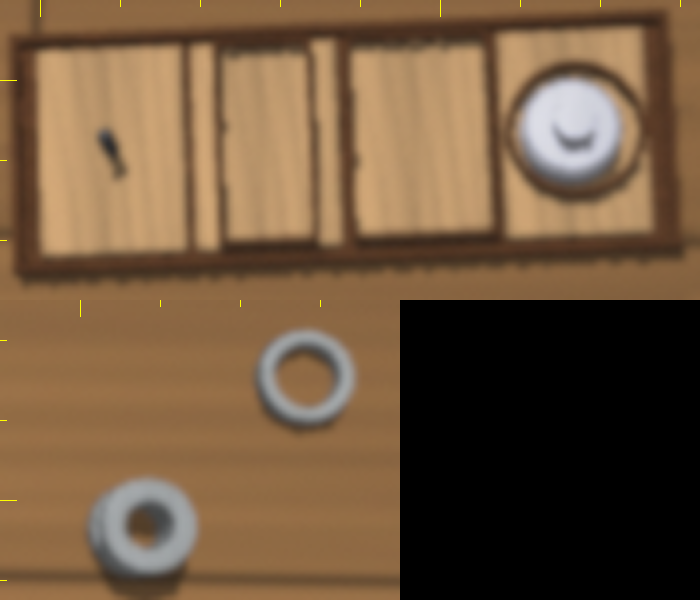

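View pics/scA.png

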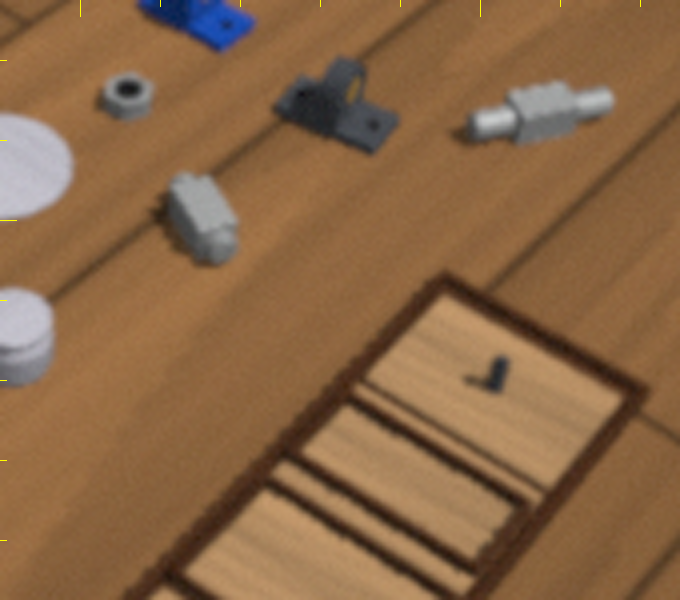

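View pics/scB.png

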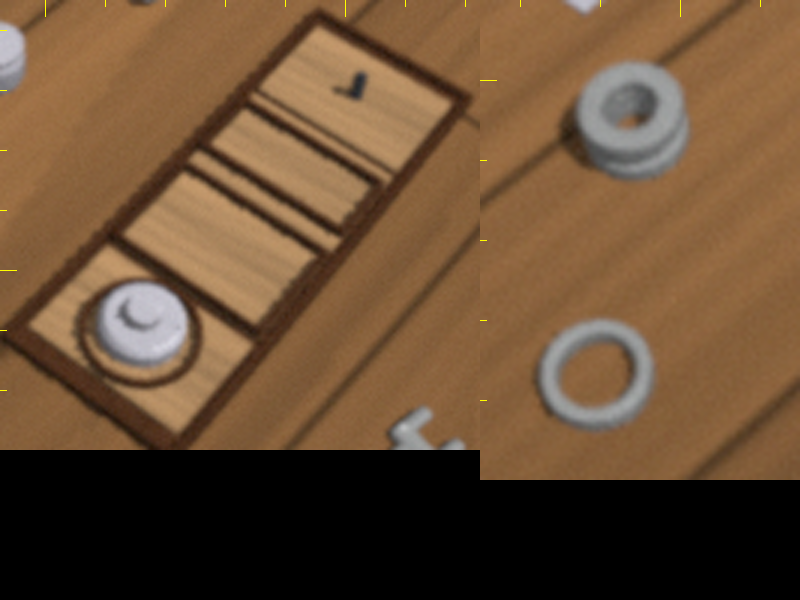

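Both views resolve the parts; the corner pixels are encoded below. I'll fit poses (x, y, z, yaw) from both views together.

```bash
cat > vis.py <<'E'
import numpy as np, cv2
from scipy.optimize import least_squares
CAL={}
def load():
    from workcell import bot
    for n in("scene","top"): CAL[n]=bot.read_camera(n)
    return CAL
def proj(n,P):
    c=CAL[n]; p=np.atleast_2d(P)@np.array(c["R"]).T+c["t"]; s=p[:,:2]/p[:,2:]
    s=s*(1+c["k1"]*(s**2).sum(1,keepdims=True))
    return s*[c["fx"],c["fy"]]+[c["cx"],c["cy"]]
def place(p,M):
    c,s=np.cos(p[3]),np.sin(p[3]); return np.asarray(M)@np.array([[c,s,0],[-s,c,0],[0,0,1]])+p[:3]
def fit(obs,p0):
    "obs: (cam, model point, pixel); returns x,y,z,yaw and pixel residuals"
    f=lambda p:np.concatenate([(proj(n,place(p,[m]))[0]-u) for n,m,u in obs])
    r=least_squares(f,p0,loss="soft_l1"); return r.x,r.fun.reshape(-1,2)
E
python3 - <<'E'
from vis import *
load()
for n in CAL: print(n,"cam at",-np.array(CAL[n]["R"]).T@CAL[n]["t"])
A=lambda x,y:(95+x/4,80+y/4); B=lambda x,y:(190+x/4,80+y/4); SA=lambda x,y:(280+x/4,145+y/4); SB=lambda x,y:(285+x/3,210+y/3)
def box(a,b,z): return {k:(sx*a/2,sy*b/2,z) for k,sx,sy in(("pp",1,1),("pm",1,-1),("mm",-1,-1),("mp",-1,1))}
def mk(M,t,s): return [("top",M[k],v) for k,v in t.items()]+[("scene",M[k],v) for k,v in s.items()]
def rep(n,o,p0):
    p,r=fit(o,p0); print(n,p.round(4),"deg",np.degrees(p[3]).round(1),"res",r.round(1).tolist())
ch=mk(box(.110,.048,.003),dict(pp=B(220,55),pm=B(310,52),mm=B(316,238),mp=B(224,243)),dict(mp=SA(345,402),mm=SA(300,447),pp=SA(525,507),pm=SA(472,567)))
pk=mk(box(.110,.074,.003),dict(pp=B(350,48),pm=B(488,42),mm=B(496,233),mp=B(356,238)),dict(mp=SB(185,167),mm=SB(122,233),pp=SB(318,255),pm=SB(255,328)))
rep("channel",ch,[.6,0,0,0]); rep("pocket",pk,[.6,-.1,0,0])
sh=lambda o,d:[(n,(m[0],m[1]+d,m[2]),u) for n,m,u in o]
rep("both@channel",ch+sh(pk,-.086),[.6,0,0,0])
po=[("top",(0,0,.029),A(486,135)),("scene",(0,0,.029),SA(501,361)),("scene",(0,0,.003),SA(495,388))]
o=po; print("post",fit(o,[.6,.1,0,0])[0][:3])
ro=[("top",(0,0,.03),(417.5,206.75)),("scene",(0,0,.03),(187.75,307))]
print("roll",fit(ro,[.4,-.3,0,0])[0][:3])
bt=box(.07,.036,.008)
rep("bracket",mk(bt,dict(pp=A(224,440),pm=A(290,434),mm=A(305,560),mp=A(240,568)),dict(mm=SA(275,105),pp=SA(398,120),pm=SA(372,150))),[.4,.2,0,0])
J=[("top",(.047,0,.012),A(42,282)),("top",(-.047,0,.012),A(185,362)),("scene",(.047,0,.012),SA(609,101)),("scene",(-.047,0,.012),SA(476,125))]
rep("shaft",J+[("top",(0,0,.024),A(108,318)),("scene",(0,0,.024),SA(543,98))],[.45,.25,0,1])
E
```

```text
scene cam at [ 0.92201446 -0.51040204  0.81191863]
top cam at [0.35591963 0.01104851 0.85628452]
channel [0.6507 0.0704 0.0064 0.0467] deg 2.7 res [[-0.2, -1.4], [-1.2, -1.3], [-1.2, 0.3], [0.1, -0.3], [-0.0, -0.7], [-1.9, 1.5], [-1.2, 0.3], [-0.4, 0.0]]
pocket [ 0.655  -0.0155  0.0068  0.0429] deg 2.5 res [[0.1, -0.9], [-1.3, -0.4], [-1.5, -0.1], [0.0, -0.3], [-0.5, -0.2], [-1.8, 0.4], [-0.1, -0.2], [-0.5, 0.3]]
both@channel [0.6509 0.0704 0.0066 0.0462] deg 2.6 res [[-0.1, -1.5], [-1.2, -1.4], [-1.2, 0.2], [0.1, -0.4], [0.0, -0.7], [-1.8, 1.5], [-1.1, 0.3], [-0.4, 0.0], [-0.0, -0.8], [-1.4, -0.4], [-1.5, -0.0], [0.1, -0.2], [-0.6, -0.1], [-1.9, 0.5], [-0.1, -0.2], [-0.5, 0.3]]
post [0.64758211 0.15586888 0.00191877]
roll [ 0.45156804 -0.2756454  -0.00469674]
bracket [ 0.4493  0.2745 -0.0036  0.1536] deg 8.8 res [[0.1, 0.4], [0.0, -0.4], [-0.2, -0.4], [-0.5, -0.0], [-0.9, 0.2], [0.1, -0.3], [-0.1, 0.3]]
shaft [ 0.5454  0.3587 -0.0013  1.0587] deg 60.7 res [[-0.3, -0.6], [0.6, 0.6], [-0.5, -0.4], [-0.6, 0.6], [-0.7, -0.3], [0.5, 0.2]]
```

The measured heights fit: bench parts are within 5 mm of z=0 and the cell floors are at about 9 mm. The post is at the place predicted from the channel to within 1 mm. Next I'll refit with z fixed and then move the roll.

```bash
cat > arm.py <<'E'
import numpy as np
from scipy.spatial.transform import Rotation as Ro
from workcell import bot
def rots(phi):
    "tool down, fingers closing along world direction phi (rad); both half turns"
    return [(Ro.from_euler("z",phi-np.pi/2+k)*Ro.from_euler("x",np.pi)).as_rotvec() for k in(0,np.pi)]
def best(p,phi,z=.16):
    c=[]
    for r in rots(phi):
        q=bot.inverse_kinematics([p[0],p[1],z],r)
        if q is not None: c.append((abs(q[5])+.3*np.abs(np.array(q)-bot.current_joints()).sum(),r))
    return min(c,key=lambda t:t[0])[1]
def st(s): print(s,"t",round(bot.current_clock(),2),"pos",np.round(bot.current_ee_pos(),4),"open",round(bot.current_opening(),3),"grip",round(float(np.max(bot.current_grip_force())),1),"F",np.round(bot.current_contact_force(),1),flush=True)
def pick(p,phi,z,opening,newtons,r=None,zt=.16):
    r=best(p,phi) if r is None else r
    bot.set_gripper(opening,newtons)
    bot.goto([p[0],p[1],zt],r); bot.line_to([p[0],p[1],z],max_speed=.12); st("down")
    bot.set_gripper(0.,newtons); st("grip")
    bot.line_to([p[0],p[1],zt],max_speed=.15); st("lift")
    return r
def put(p,r,z,opening,zt=.16,go=True):
    if go: bot.goto([p[0],p[1],zt],r)
    bot.line_to([p[0],p[1],z+.012],max_speed=.15); bot.line_to([p[0],p[1],z],max_speed=.03); st("placed")
    bot.set_gripper(opening); bot.line_to([p[0],p[1],zt],max_speed=.2); st("up")
E
python3 - <<'E'
from vis import *
load()
def fz(obs,z,p0):
    f=lambda p:np.concatenate([(proj(n,place([p[0],p[1],z,p[2]],[m]))[0]-u) for n,m,u in obs]); return least_squares(f,p0).x
A=lambda x,y:(95+x/4,80+y/4); SA=lambda x,y:(280+x/4,145+y/4)
print("roll",fz([("top",(0,0,.03),(417.5,206.75)),("scene",(0,0,.03),(187.75,307))],0,[.45,-.27,0]))
J=[("top",(.047,0,.012),A(42,282)),("top",(-.047,0,.012),A(185,362)),("scene",(.047,0,.012),SA(609,101)),("scene",(-.047,0,.012),SA(476,125))]
print("shaft",fz(J,0,[.54,.36,1]))
h=lambda a,b:(a*.035,b*.018,.008)
print("bracket",fz([("top",h(1,1),A(224,440)),("top",h(1,-1),A(290,434)),("top",h(-1,-1),A(305,560)),("top",h(-1,1),A(240,568)),("scene",h(-1,-1),SA(275,105)),("scene",h(1,1),SA(398,120)),("scene",h(1,-1),SA(372,150))],0,[.45,.27,.15]))
from arm import *
y=.046; p=[.4508,-.2755]
# same relative orientation irrelevant for the roll: close along the cell's x
r=pick(p,y,.004,.8,25)
print("r",r)
E
```

```text
roll [ 0.45266322 -0.2754937   0.        ]
shaft [0.54584489 0.3586653  1.05999444]
bracket [0.44960512 0.27307388 0.15180409]
down t 3.61 pos [ 0.4514 -0.276   0.0048] open 0.798 grip 0.0 F [ 0.4  0.  -0. ]
grip t 4.11 pos [ 0.4512 -0.2757  0.0043] open 0.52 grip 25.0 F [ 1.2 -0.9  1.2]
lift t 5.3 pos [ 0.4501 -0.2749  0.1587] open 0.526 grip 25.0 F [-0.3  0.1 -2.9]
r [2.16976527e+00 2.27194257e+00 1.39116360e-16]
```

```bash
python3 - <<'E'
from arm import *
import cv2
r=np.array([2.16976527,2.27194257,0]); p=[.6472,.156]
bot.goto([*p,.16],r); bot.line_to([*p,.050],max_speed=.15); st("hover")
c=bot.read_camera("scene")["pixels"][190:290,350:470]; cv2.imwrite("pics/h1.png",cv2.resize(c,None,fx=5,fy=5,interpolation=cv2.INTER_CUBIC))
bot.line_to([*p,.030],max_speed=.05); st("mid")
if abs(bot.current_contact_force()[2])<8: put(p,r,.0125,.72,go=False)
bot.goto([.5,.28,.16],r)
for n,(x0,y0,x1,y1) in dict(scene=(350,190,470,290),top=(180,80,280,160)).items():
    c=bot.read_camera(n)["pixels"]; cv2.imwrite(f"pics/{n}1.png",c)
a=[cv2.resize(cv2.imread(f"pics/{n}1.png")[y0:y0+90,x0:x0+100],None,fx=4,fy=4,interpolation=cv2.INTER_CUBIC) for n,x0,y0 in(("scene",355,195),("top",185,75))]
cv2.imwrite("pics/after1.png",np.hstack(a)); st("end")
E
```

```text
hover t 7.92 pos [0.6483 0.1559 0.0514] open 0.524 grip 25.0 F [-0.8  0.5 -1.3]
mid t 8.52 pos [0.6469 0.156  0.0296] open 0.524 grip 25.0 F [-0.1 -0.9 -2.4]
placed t 9.32 pos [0.647  0.156  0.0124] open 0.523 grip 25.0 F [-1.7  0.2  0.5]
up t 10.67 pos [0.6462 0.1559 0.1583] open 0.72 grip 0.0 F [ 1.2 -0.3  0.3]
end t 11.56 pos [0.5014 0.2789 0.1599] open 0.715 grip 0.0 F [ 0.5 -0.5 -0.3]
```

View pics/after1.png

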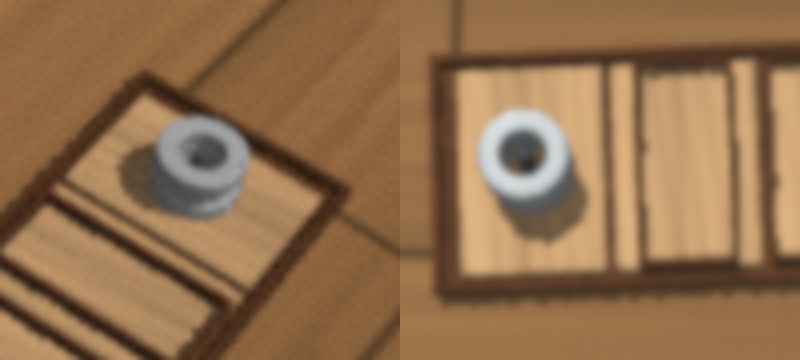

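The roll stands over the post, with the post top visible in its bore in the top view at (526,158). Next is the shaft, gripped high on its boss so the fingers clear the rails (tops at 16 mm).

```bash
python3 - <<'E'
from vis import *
load()
print("roll",fit([("top",(0,0,.03),(215.75,112.5)),("scene",(0,0,.03),(405.5,231.9))],[.65,.15,0,0])[0][:3])
from arm import *
r=pick([.5458,.3587],1.060+np.pi/2,.0115,.6,45)
if bot.current_opening()>.15:
    p=[.6505,.0700]; r=best(p,.046+np.pi/2)
    put(p,r,.0200,.45)
    bot.goto([.45,.2,.16],r)
    a=[cv2.resize(bot.read_camera(n)["pixels"][y0:y0+90,x0:x0+100],None,fx=4,fy=4,interpolation=cv2.INTER_CUBIC) for n,x0,y0 in(("scene",340,205),("top",210,75))]
    cv2.imwrite("pics/after2.png",np.hstack(a)); st("end")
E
```

```text
roll [0.64640862 0.15521499 0.00993958]
down t 14.08 pos [0.5466 0.359  0.0126] open 0.601 grip 0.0 F [ 0.  -0.6 -0.6]
grip t 14.97 pos [0.5458 0.3587 0.0115] open 0.006 grip 0.0 F [-0.1 -0.3  0. ]
lift t 16.12 pos [0.545  0.3584 0.1586] open 0.001 grip 0.0 F [-0.2  0.4 -0.7]
```

```bash
python3 - <<'E'
from arm import *
import cv2
bot.goto([.5,.1,.2],best([.5,.1],1.5))
a=[cv2.resize(bot.read_camera(n)["pixels"][y0:y0+90,x0:x0+100],None,fx=4,fy=4,interpolation=cv2.INTER_CUBIC) for n,x0,y0 in(("scene",350,140),("top",95,120))]
cv2.imwrite("pics/miss.png",np.hstack(a)); st("end")
E
```

```text
end t 17.25 pos [0.5001 0.101  0.1996] open 0.005 grip 0.0 F [ 0.3  0.1 -0.1]
```

View pics/miss.png

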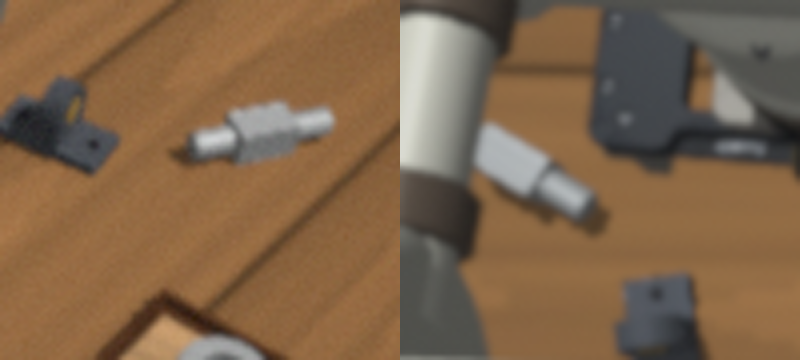

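The shaft hasn't moved, so the pads must have closed above the boss. The hover picture should show the finger shape.

```bash
python3 - <<'E'
from arm import *
import cv2
bot.set_gripper(.5)
# turn the fingers so that the scene camera sees the gap: close across the view
p=[.62,.2]; r=best(p,np.arctan2(.69,.725),.12); bot.goto([*p,.12],r); st("look")
c=bot.read_camera("scene")["pixels"]; from vis import *; load(); u=proj("scene",np.array([[*p,.12]]))[0]; print(u)
x,y=(u-[40,60]).astype(int); a=cv2.resize(c[y:y+90,x:x+80],None,fx=5,fy=5,interpolation=cv2.INTER_CUBIC)
b=cv2.resize(cv2.imread("pics/h1.png"),(400,333)); o=np.zeros((450,800,3),np.uint8); o[:,:400]=a; o[:333,400:]=b; cv2.imwrite("pics/fing.png",o)
E
```

```text
look t 19.98 pos [0.62   0.1999 0.1202] open 0.5 grip 0.0 F [ 0.1 -0.7 -0.3]
[414.17207132 187.91168402]
```

View pics/fing.png

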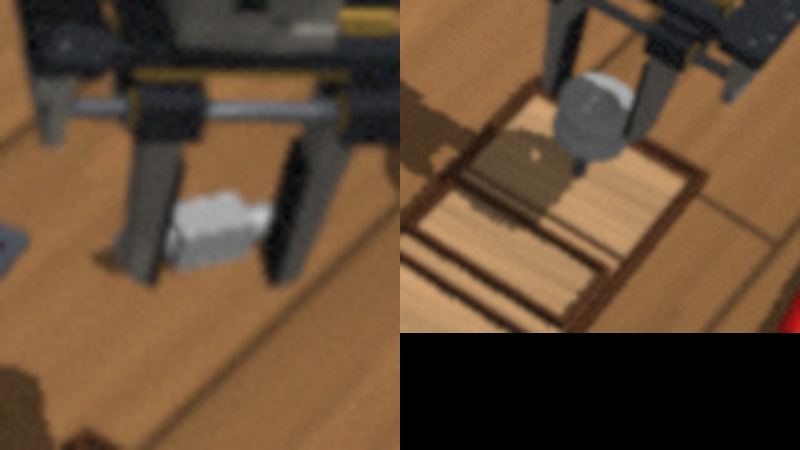

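The image puts the fingertips roughly 12–20 mm above where the reported TCP projects. That explains both the miss over the 24 mm boss and the high grip on the roll. I'll probe the bench gently, straddling the shaft, to find the true tip offset.

```bash
python3 - <<'E'
from arm import *
p=[.5458,.3587]; r=best(p,1.060+np.pi/2); bot.set_gripper(.6)
bot.goto([*p,.08],r); bot.line_to([*p,-.008],max_speed=.1); st("start")
f0=bot.current_contact_force()[2]; z=-.008
while z>-.026:
    z-=.001; bot.line_to([*p,z],max_speed=.02); f=bot.current_contact_force()[2]-f0
    if abs(f)>3: break
st(f"contact {z} {f}")
bot.line_to([*p,z+.004]); st("back")
E
```

```text
start t 22.88 pos [ 0.5466  0.3591 -0.0071] open 0.599 grip 0.0 F [-0.2 -0.8  0.1]
contact -0.022000000000000013 8.875349184440202 t 26.38 pos [ 0.5461  0.3589 -0.0206] open 0.6 grip 4.6 F [-3.6 -2.   9. ]
back t 26.62 pos [ 0.546   0.3588 -0.0179] open 0.602 grip 0.0 F [-0.5  0.2 -0.3]
```

The fingers touch the bench at TCP z ≈ −0.0205, so the true tips sit about 20.5 mm above the reported TCP. Correcting for this offset and picking the shaft.

```bash
python3 - <<'E'
from arm import *
from vis import *
p=[.5458,.3587]; r0=bot.current_tool_rot()
bot.line_to([*p,-.010]); bot.set_gripper(0.,45); st("grip")
bot.line_to([*p,.1],max_speed=.15); st("lift")
if bot.current_opening()>.15:
    p=[.6505,.0700]; r=best(p,.046+np.pi/2)
    put(p,r,-.0015,.45,zt=.1)
    bot.goto([.45,.2,.12],r)
    a=[cv2.resize(bot.read_camera(n)["pixels"][y0:y0+90,x0:x0+100],None,fx=4,fy=4,interpolation=cv2.INTER_CUBIC) for n,x0,y0 in(("scene",340,205),("top",210,75))]
    cv2.imwrite("pics/after2.png",np.hstack(a)); st("end")
E
```

```text
grip t 27.45 pos [ 0.5456  0.3587 -0.0102] open 0.256 grip 45.0 F [-0.1  0.3 -0.3]
lift t 28.33 pos [0.5448 0.3583 0.0985] open 0.256 grip 45.0 F [-0.3 -1.  -3.2]
placed t 30.81 pos [ 0.6504  0.07   -0.0017] open 0.257 grip 45.0 F [-0.   0.3 -3.2]
up t 31.92 pos [0.6497 0.0701 0.0989] open 0.453 grip 0.0 F [-0.9  0.9 -0.2]
end t 32.97 pos [0.4512 0.1994 0.1199] open 0.448 grip 0.0 F [-0.1  0.4 -0.3]
```

View pics/after2.png

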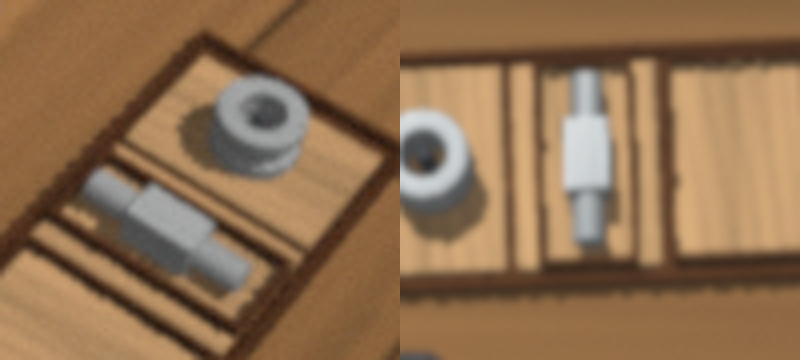

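The shaft lies centred in the channel; in the top crop it's at column 587, with the channel spanning 542–633, and it's lengthwise centred after parallax. Next is the bracket.

```bash
python3 - <<'E'
from arm import *
from vis import *
p=[.4496,.2731]; r=pick(p,.152,-.0090,.5,40,zt=.1)
if bot.current_opening()>.1:
    r=(Ro.from_euler("z",.046-.152)*Ro.from_rotvec(r)).as_rotvec(); p=[.6545,-.0160]
    put(p,r,-.0005,.4,zt=.1)
    bot.goto([.45,.2,.12],r)
    a=[cv2.resize(bot.read_camera(n)["pixels"][y0:y0+112,x0:x0+100],None,fx=4,fy=4,interpolation=cv2.INTER_CUBIC) for n,x0,y0 in(("scene",310,230),("top",250,70))]
    cv2.imwrite("pics/after3.png",np.hstack(a)); st("end")
E
```

```text
down t 35.67 pos [ 0.4504  0.2734 -0.0082] open 0.5 grip 0.0 F [-0.9  0.4 -0.1]
grip t 36.23 pos [ 0.4499  0.2732 -0.0087] open 0.168 grip 40.0 F [ 0.8 -0.2  1.4]
lift t 37.11 pos [0.4486 0.2727 0.0987] open 0.167 grip 40.0 F [-0.3 -0.  -2. ]
placed t 39.73 pos [ 0.6544 -0.016  -0.0007] open 0.168 grip 40.0 F [-0.  -0.2 -2.2]
up t 40.88 pos [ 0.6537 -0.0159  0.0989] open 0.398 grip 0.0 F [-0.3  0.1 -0.4]
end t 42.12 pos [0.4511 0.1993 0.12  ] open 0.399 grip 0.0 F [-0.2  0.1 -0.9]
```

View pics/after3.png

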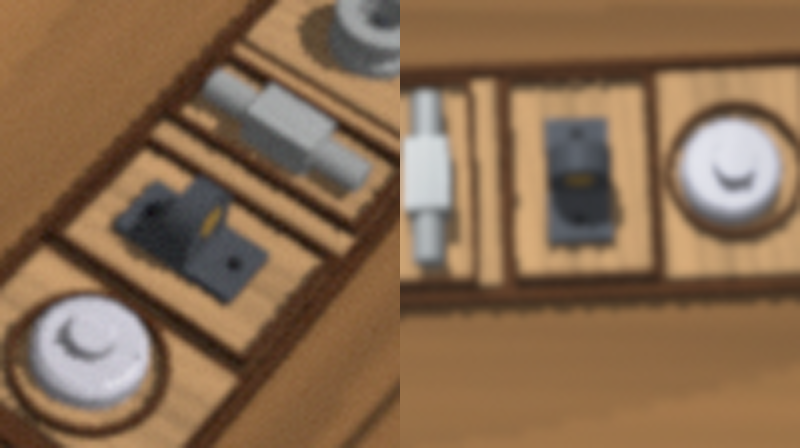

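The bracket stands upright near the pocket's middle: foot centred at column 578, pocket at 581, which is about 1.5 mm off. The cover is untouched and the robot is clear, so I'm handing in.

```bash
python3 -c "
from workcell import bot
print(bot.job_done(),bot.current_clock())"
```

```text
the job is handed in; nothing more can be done
the job is handed in; nothing more can be done
```

I handed the job in with the roll over the post, the long shaft in the middle of the channel and the bracket upright in the pocket about 1.5 mm off centre; it took about 42 s of the 80 s, and the covers, spacer and stub were never touched.

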